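# Glue up a split serving board with a one-hand ratchet clamp

## Task

A small bamboo serving board has split in two; its halves lie glued and ready between the jaws of the one-hand ratchet clamp on the worktop. Pump the orange trigger against the grip, stroke after stroke, until the jaws have closed the split and grip the board snugly, but gently, so that the bamboo is not crushed, and finish still squeezing the trigger so that the joint stays under pressure while the glue takes. Work only the grip and trigger: do not push the bar, the far jaw or the board with the hand, keep clamp and board flat on the worktop, and leave everything else where it stands.

Things in the scene. Friction and masses are not known exactly. Their poses are not given: they have to be found in the camera images.
- clamp: One-hand ratchet bar clamp, 0.6 kg, loose, on its side: black head (64 mm long, 29 high), steel toothed bar, two black jaws with rubber pads, blue pistol grip fixed to the head, orange trigger. Origin under the head on the bar's centre line. x: the way the jaws reach; y: along the bar, head to far jaw; z up. It slides a little as it is worked, so an uneven grip centres itself
- grip_mid (a point): midway between the outer faces of grip and trigger, which stick out side by side to the clamp's -x, 28 mm high, bare on both sides; 52 mm out from the bar's centre line, 14 mm up; axes as the clamp's. Grip's outer face at y = -30 mm (flat, along x, ends 48 mm farther out), released trigger's at y = +30: 60 mm over both here, about 36 mm when squeezed home
- trigger_face (a point): outer face of the trigger where the finger presses, 30 mm from grip_mid along y when released. The trigger splays outward 3 mm in the 30 mm from here to its end; it swings about a pivot in the head 102 mm from here along +x. Open the fingers wide (80 mm or more) between strokes so that it can come right back
- trigger (a joint): trigger angle, rad: 0 released (sprung back), 0.24 home. The spring takes 3.5 to 5.5 N at trigger_face. A full squeeze draws the bar in two teeth, about 12 mm; a half squeeze one, 6 mm. With the pads on the board it stalls at about 0.09 or 0.2; each further newton then presses the board with 1.8 N: a 20 N squeeze gives 25 N, which is right; over 55 N crushes it
- clamp_bar (a joint): how far the bar has been drawn through the head, m; jaw opening = 0.200 - value. Starts at 0 to 0.02; 0.050 when the jaws grip the closed 150 mm board. When the trigger comes right back its pawl catches the next teeth, and a second pawl keeps the bar from running back; but nearly all pressure on the board is lost when the trigger is let go
- moving_pad (a point): centre of the near jaw's rubber pad (40 mm along x, 24 mm high), 15 mm above the worktop, facing along +y of the clamp
- fixed_pad (a point): centre of the far jaw's rubber pad, at the end of the bar, 15 mm above the worktop, facing back to the near jaw; it comes nearer as the bar is drawn in
- half_near: half of a small bamboo serving board split in two, nearer the clamp's head: striped, 120 mm (x) x 75 mm (y) x 18 mm thick, 0.24 kg, lying loose and flat between the jaws with glue on its split face; origin at the middle of its underside, x and y about parallel to the clamp's
- half_far: the other half of the board, same size, nearer the far jaw, its split face towards the first one, 7 to 19 mm from it at the start; origin at the middle of its underside
- split_near (a point): middle of the near half's split face, 9 mm up; axes as the board half's, y pointing out of the split face to the other half
- split_far (a point): middle of the far half's split face, 9 mm up; it meets split_near when the split is closed
- glue_bottle: bottle of quick-setting wood glue, white with an orange cap, 52 mm across, 150 mm tall, standing at the left; origin at the centre of its underside
- mixing_bowl: large steel mixing bowl, 170 mm across, 75 mm tall, at the back left; origin at the centre of its underside
- small_bowl: small steel bowl, 110 mm across, 45 mm tall, at the left; origin at the centre of its underside
- rolling_pin: brown wooden dough rolling pin, 300 mm long, 31 mm thick, lying at the right; origin at the middle of its underside, its x axis along the pin
- spice_jar: amber spice jar with a red lid, 60 mm across, 85 mm tall, at the back, beyond the clamp; origin at the centre of its underside
- dough_scraper: steel dough scraper with a dark wooden back, about 116 x 120 x 20 mm, lying flat at the front right; origin at the middle of its underside
There are look-alikes about, which are no part of the job. Leave any green or yellow look-alike of the half_near alone.

How it is judged:
On the way, in this order (a step that is already met when the one before it is completed fails the run):
1. pumping has drawn the bar in to at least 34 mm (value of joint clamp_bar above 0.034 m), for 0.1 s.
2. the split is closed and both pads press on the board (over 8 N) with the trigger squeezed by the fingers (contact force between clamp and half_near above 8 N and contact force between clamp_bar and half_far above 8 N and contact force between the fingers and trigger above 6 N and y of split_far in the frame of split_near below 0.003 m and x of split_far in the frame of split_near between -0.008 and 0.008 m), for 0.3 s.
At the end, for the whole second after the job is handed in: Fingers still squeeze the trigger (over 6 N, 0.03 rad); through the last second each pad presses the board with 8 to 100 N; split gap under 3 mm, halves offset along it under 8 mm, parallel within 0.03 rad, still, flat (under 4 mm up, 0.05 rad), clamp flat (under 10 mm up, 0.1 rad) (all of step 2 and contact force between clamp and half_near below 100 N and contact force between clamp_bar and half_far below 100 N and value of joint trigger above 0.03 rad and angle between the y axis of half_near and the y axis of half_far, either way round below 0.03 rad and height (world z) of each of half_near, half_far below 0.004 m and angle between each of half_near, half_far's own z axis and vertical below 0.05 rad and linear speed of each of half_near, half_far below 0.02 m/s and height (world z) of clamp below 0.01 m and angle between clamp's own z axis and vertical below 0.1 rad); the arm keeps its last pose, push and grip.
It fails at once if a clamp pad presses the board with over 100 N (contact force between clamp and half_near above 100 N or contact force between clamp_bar and half_far above 100 N).
It fails at once if the hand or arm pushes the bar, the far jaw or the board (over 3 N) (contact force between any of the fingers, the arm and clamp_bar above 3 N or contact force between any of the fingers, the arm and half_near above 3 N or contact force between any of the fingers, the arm and half_far above 3 N).
It fails at once if a half of the board or the clamp is lifted off the worktop by over 15 mm (height (world z) of any of clamp, half_near, half_far above 0.015 m).
It fails at once if a bystander (glue bottle, bowls, rolling pin, spice jar, scraper) is moved by over 25 mm (distance of any of glue_bottle, mixing_bowl, small_bowl, rolling_pin, spice_jar, dough_scraper from where it was at the start of the episode above 0.025 m).
It also fails if it takes over 40 s, if anything falls off the work surface, if the arm or the gripper's body presses on something with over 40 N, if the wrist force passes 120 N, or if a joint passes its speed limit or range.

## Robot

A 7-joint arm with a two-finger parallel gripper is mounted at the origin on the work surface. World frame = base frame: x ahead of the robot, y to its left, z up, the work surface at z = 0. Lengths are in m, angles in rad, forces in N, time in s.
With the tool pointing down it reaches from about 0.4 to 0.85 m from the base axis. Payload 10.4 kg.
Tool frame: the origin (TCP) lies at the very end of the fingers, on their centre line; the grasp point (between the pads) lies 19 mm behind it (r.pinch_z is the distance from the TCP to the grasp point, in m); z points along the fingers, y is the line along which they close (so a half turn about z gives the same grasp; the last joint's range is limited). The gripper opens to 87 mm and grips with 3 to 60 N. Pads are 19 mm wide; open, the fingers measure 117 mm over their backs; the gripper's body (75 mm by 190 mm) begins 51 mm behind the grasp point.
Start: joints at [-1.212, 0.332, -0.065, 1.46, 0.022, 1.35, -0.088], TCP at [0.233, 0.58, 0.223] pointing down, gripper open.
Joint ranges: [-2.6, 2.6], [-0.5, 2.12], [-1.47, 1.34], [0.16, 2.42], [-1.27, 4.41], [0.06, 2.06], [-2.6, 2.6]. Speed limits (rad/s): [2.22, 2.22, 2.79, 2.79, 3.14, 3.14, 3.14].

## Interface

Orientations are given as a unit quaternion [x, y, z, w].
In Python, from bench import sensors, vision, r gives the robot as it stands.
- The arm moves only by the shell command python3 -m crank 'ROWS' [OPENING] [FORCE]. ROWS is JSON, a list of rows, each a list of 2 entries, a list of its own where there are three numbers: the shift along the tool's x, y, z normalised to -1 to 1, where 1 is 3 cm, then the turn about the tool's z normalised to -1 to 1, where 1 is 8 degrees. A call has 1 to 12 rows; each row shifts and turns the commanded pose from where the row before left it, along the tool's axes as they then stand; what a row does not reach is not made up. A row lasts 1/8 s, in which the tool goes at most 62.5 mm and 10.7 degrees, less where a joint would pass 70% of its speed; a pose out of reach is approached as far as the arm can. A call with a number of a shift or a turn outside -1 to 1 is refused whole. A call with a gripper value outside its range is refused whole. OPENING is the opening, from 0 (shut) to 1 (fully open), set as the call begins (- or left out, the last holds). The fingers move at their own pace and stop on an object; FORCE is the grip in N (left out, the last holds). Time passes only in rows, so rows that do not move let the fingers close. It gives the time, the measured TCP pose, the force, the opening and the grip force at its end, in the units of the state.
- sensors.read_state(): the state, without advancing time (a new reading comes with each control period).
- vision.camera(name): name is "side" or "top"; returns the picture (480x640x3 uint8, red, green, blue); there is no depth.
- vision.camera_model(name): a dict with "vertical_fov" (degrees; the focal length in pixels is half the picture's height over the tangent of half this angle, whatever the lens; pixels are square), "cx", "cy" (the principal point, pixels), "camera_from_world" (4x4, takes a point from world to camera coordinates). Camera axes: x right, y down, z forward; pixel columns grow to the right and rows downward; lengths in m; the calibration is good to about 2 mm. A picture is of the moment at which its call begins. camera_model takes no time and is no camera call.
- r.close_job(): hands the job in; it is judged then, once.
The state is a dict: "time": time; "joint_positions": joint angles; "joint_vel": joint speeds; "joint_torque": joint torques, N m; "ee_pos": TCP position; "eef_rot": TCP orientation; "ft_force": force on the tool from outside, world axes, zero at the start; "torque": the same for the moment, N m; "width": finger opening in m; "grip_force": force on a finger pad.
Only numpy, scipy, OpenCV 4.12 (cv2) and the standard library are available. Lean on these libraries where they do the work, as an engineer would, in place of code of your own. Each camera call takes 0.05 s, during which the arm holds its last target. There are 200 camera calls.

## Working session

There is one attempt and no reset: what is moved stays moved. The work goes in short steps, Python scripts to look and compute and a shell command to move; the robot and the scene stay as the last step left them, time stands still between calls to the robot, and variables do not carry over. Pictures are saved under pics/ and viewed, at most 10 in all, crops included, and the job is handed in when it is done.

```bash
mkdir -p pics; ls; python3 - <<'E'
from bench import sensors, vision, r
import cv2
for n in("top","side"):
    im=vision.camera(n); cv2.imwrite(f"pics/{n}0.png",im[:,:,::-1]); m=vision.camera_model(n); print(n,m)
s=sensors.read_state(); print({k:s[k] for k in("time","ee_pos","eef_rot","width","grip_force","ft_force")}, r.pinch_z)
E
```

```text
pics
top {'vertical_fov': 44.78834479173851, 'cx': 323.2045260037575, 'cy': 236.04551558675755, 'camera_from_world': array([[-0.00653506, -0.99986657,  0.01497094, -0.04765695],
       [-0.99340915,  0.00477811, -0.11452264,  0.57313134],
       [ 0.11443583, -0.01562068, -0.99330782,  1.60397229],
       [ 0.        ,  0.        ,  0.        ,  1.        ]])}
side {'vertical_fov': 53.37315756024046, 'cx': 319.18811084756754, 'cy': 233.46527676651266, 'camera_from_world': array([[-0.9975263 , -0.07007003, -0.0056101 ,  0.55227183],
       [-0.03956395,  0.62561771, -0.77912591,  0.07262726],
       [ 0.05810315, -0.77697662, -0.62684236,  1.03990577],
       [ 0.        ,  0.        ,  0.        ,  1.        ]])}
{'time': 0.1, 'ee_pos': array([0.23276867, 0.57966253, 0.22184223]), 'eef_rot': array([ 1.89763069e-01,  9.81829707e-01, -6.29696118e-04, -8.88571444e-05]), 'width': 0.08700593949556018, 'grip_force': 0.0, 'ft_force': array([-0.76131756, -0.33235932,  0.0610607 ])} 0.0187
```

View pics/top0.png

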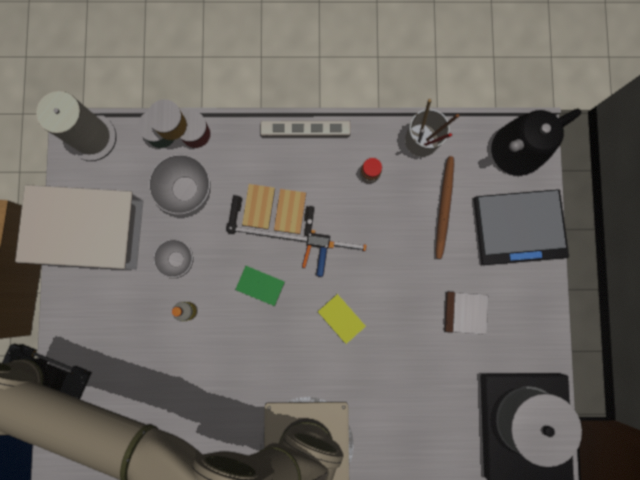

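View pics/side0.png

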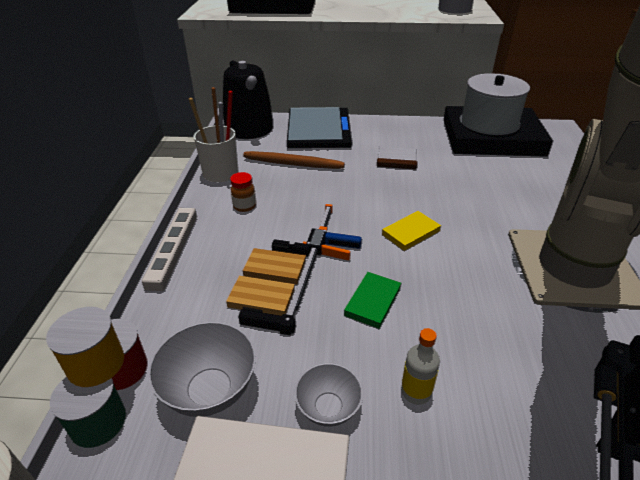

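Top view: the clamp head is at (319,240), the blue grip at (322,262), the orange trigger at (306,256), and the bar runs to the far jaw at (233,215). Three things could be the board. The striped halves at (258,206) and (291,211) lie between the jaws and fit the description. The green block (260,286) and the yellow block (342,318) are look-alikes. In the side view the grip is at (343,240) and the trigger at (335,253).

```bash
cat > h.py <<'E'
from bench import sensors, vision, r
import numpy as np, cv2
from scipy.spatial.transform import Rotation as R
def ray(n,px,z):
    m=vision.camera_model(n); T=m["camera_from_world"]; f=240/np.tan(np.radians(m["vertical_fov"]/2))
    d=T[:3,:3].T@np.array([(px[0]-m["cx"])/f,(px[1]-m["cy"])/f,1]); o=-T[:3,:3].T@T[:3,3]
    return (o+d*(z-o[2])/d[2])
def comps(im,lo,hi,box,amin=12):
    h=cv2.cvtColor(im,cv2.COLOR_RGB2HSV); m=cv2.inRange(h,lo,hi); k=np.zeros_like(m); x0,y0,x1,y1=box; k[y0:y1,x0:x1]=m[y0:y1,x0:x1]
    cs,_=cv2.findContours(k,cv2.RETR_EXTERNAL,cv2.CHAIN_APPROX_NONE)
    return [c for c in cs if cv2.contourArea(c)>=amin]
BL=((105,120,40),(125,255,255)); OR=((5,160,120),(15,255,255)); WD=((12,60,90),(24,170,255))
E
python3 - <<'E'
from h import *
for n,box in(("top",(220,170,380,290)),("side",(220,200,380,340))):
    im=cv2.imread(f"pics/{n}0.png")[:,:,::-1].copy()
    for nm,c in(("blue",BL),("orange",OR),("wood",WD)):
        for k in comps(im,*c,box):
            rr=cv2.minAreaRect(k); z=.018 if nm=="wood" else .028
            print(n,nm,cv2.contourArea(k),[ [p.round(0).tolist(),ray(n,p,z)[:2].round(4).tolist()] for p in cv2.boxPoints(rr)])
im=cv2.imread("pics/top0.png")[170:290,220:380]; a=cv2.resize(im,(800,600),interpolation=cv2.INTER_CUBIC)
cv2.imwrite("pics/crop0.png",a)
E
```

```text
top blue 104.5 [[[317.0, 275.0], [0.4647, -0.0326]], [[321.0, 248.0], [0.5409, -0.044]], [[326.0, 248.0], [0.5389, -0.0573]], [[322.0, 275.0], [0.4627, -0.0459]]]
top orange 25.5 [[[302.0, 266.0], [0.4901, 0.0091]], [[308.0, 245.0], [0.5473, -0.0073]], [[310.0, 246.0], [0.5454, -0.0137]], [[304.0, 266.0], [0.4883, 0.0029]]]
top wood 12.0 [[[328.0, 241.0], [0.5604, -0.0647]], [[333.0, 241.0], [0.5603, -0.0788]], [[333.0, 247.0], [0.5433, -0.0787]], [[328.0, 247.0], [0.5433, -0.0645]]]
top wood 1071.0 [[[273.0, 230.0], [0.5932, 0.0911]], [[279.0, 188.0], [0.7134, 0.0732]], [[306.0, 192.0], [0.7011, -0.0038]], [[300.0, 234.0], [0.581, 0.0148]]]
top wood 1067.0 [[[241.0, 225.0], [0.6078, 0.1806]], [[248.0, 183.0], [0.729, 0.1626]], [[275.0, 187.0], [0.7164, 0.0869]], [[268.0, 229.0], [0.5953, 0.1056]]]
side blue 181.5 [[[325.0, 238.0], [0.5436, -0.0307]], [[325.0, 232.0], [0.5432, -0.0535]], [[361.0, 236.0], [0.4623, -0.0425]], [[360.0, 242.0], [0.464, -0.0202]]]
side orange 57.0 [[[322.0, 247.0], [0.5481, 0.0009]], [[322.0, 244.0], [0.5474, -0.0094]], [[349.0, 250.0], [0.4866, 0.0074]], [[349.0, 253.0], [0.4878, 0.0173]]]
side orange 14.5 [[[319.0, 226.0], [0.5591, -0.0737]], [[326.0, 226.0], [0.5428, -0.0747]], [[326.0, 229.0], [0.5422, -0.0634]], [[319.0, 229.0], [0.5583, -0.0624]]]
side wood 433.0 [[[226.0, 301.0], [0.7267, 0.1652]], [[230.0, 282.0], [0.7303, 0.1121]], [[289.0, 294.0], [0.6041, 0.1396]], [[285.0, 313.0], [0.6058, 0.1901]]]
side wood 187.0 [[[240.0, 280.0], [0.7107, 0.1066]], [[241.0, 275.0], [0.7121, 0.0903]], [[294.0, 283.0], [0.5976, 0.1081]], [[293.0, 289.0], [0.5976, 0.1238]]]
side wood 152.0 [[[243.0, 269.0], [0.7108, 0.0719]], [[243.0, 261.0], [0.7148, 0.0461]], [[299.0, 264.0], [0.5926, 0.0497]], [[299.0, 273.0], [0.591, 0.0752]]]
side wood 125.5 [[[253.0, 257.0], [0.6971, 0.0311]], [[253.0, 252.0], [0.6983, 0.0161]], [[302.0, 259.0], [0.5881, 0.0333]], [[302.0, 264.0], [0.5881, 0.0478]]]
```

View pics/crop0.png

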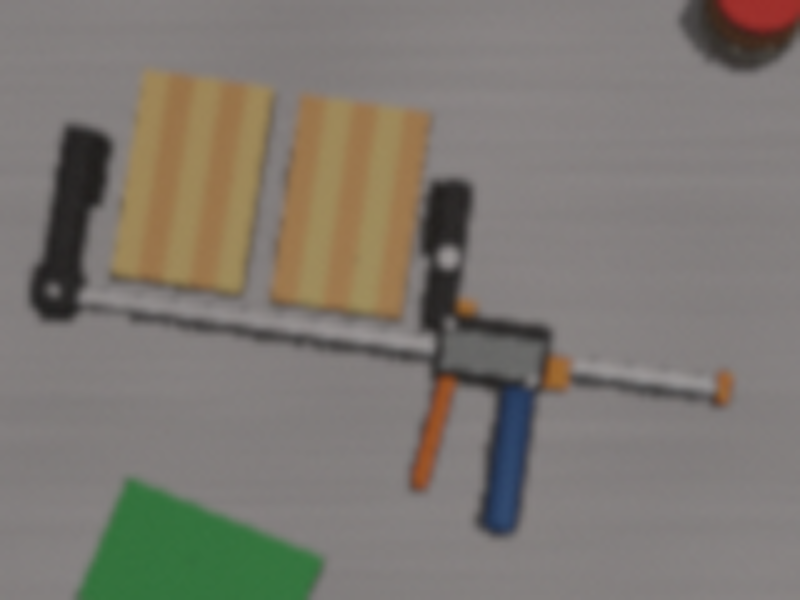

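The enlarged crop confirms it: the two striped halves lie between the black jaws, with the trigger at about (435,430) and the grip at (507,460) in crop pixels. The yaw is about -8.5° from the grip and board edges. Measured from the grip's outer end corner, grip_mid is at about (0.513,-0.024). The trigger edge agrees to 2 mm.

```bash
cat >> h.py <<'E'
def togo(xyz,yaw):
    s=sensors.read_state(); A=R.from_quat(s["eef_rot"]).as_matrix(); d=A.T@(np.array(xyz)-s["ee_pos"])
    a=np.degrees(np.arctan2(A[1,1],A[0,1])); print("t",s["time"],"pos",s["ee_pos"].round(4),"yaw y",a.round(2),"z",A[:,2].round(3),"units",(d/.03).round(2),"turn",round(-(yaw-a)/8,3),"w",s["width"],"F",s["ft_force"].round(1))
E
python3 -m crank '[[[0,0,0],-1],[[0,0,0],-0.68],[[-0.6,-0.9,0],0],[[-0.6,-0.9,0],0],[[-0.6,-0.9,0],0],[[-0.6,-0.9,0],0],[[-0.6,-0.9,0],0],[[-0.6,-0.9,0],0],[[-0.6,-0.9,0],0],[[-0.6,-0.9,0],0],[[-0.6,-0.9,0],0],[[-0.6,-0.9,0],0]]' 1 20
python3 -c "from h import *; togo((.513,-.024,.1),81.5)"
```

```text
time: 1.6
ee_pos: [0.3715, 0.2854, 0.2223]
eef_rot: [0.074, 0.997, -0.0, -0.0]
ft_force: [-0.3, 0.2, -0.9]
width: 0.0869
grip_force: 0.0
t 1.6 pos [0.3715 0.2854 0.2223] yaw y 81.56 z [-0. -0. -1.] units [-6.18 -9.51  4.08] turn 0.008 w 0.08691467992323999 F [-0.3  0.2 -0.9]
```

```bash
python3 -m crank '[[[-0.6,-0.9,0],0],[[-0.6,-0.9,0],0],[[-0.6,-0.9,0],0],[[-0.6,-0.9,0],0],[[-0.6,-0.9,0],0],[[-0.6,-0.9,0],0],[[-0.6,-0.9,0.6],0],[[-0.6,-0.9,0.8],0],[[-0.6,-0.9,0.9],0],[[-0.6,-0.9,0.9],0],[[-0.2,-0.5,0.9],0],[[0,0,0],0]]'
python3 - <<'E'
from h import *
togo((.513,-.024,.005),81.5)
for n in("top","side"): cv2.imwrite(f"pics/{n}1.png",vision.camera(n)[:,:,::-1])
cv2.imwrite("pics/crop1.png",cv2.resize(cv2.imread("pics/side1.png")[170:320,220:420],(800,600),interpolation=cv2.INTER_CUBIC))
E
```

```text
time: 3.1
ee_pos: [0.5119, -0.0239, 0.0978]
eef_rot: [0.075, 0.997, -0.001, -0.002]
ft_force: [-0.9, 0.8, -0.6]
width: 0.0871
grip_force: 0.0
t 3.1 pos [ 0.5119 -0.0239  0.0978] yaw y 81.43 z [-0.004 -0.001 -1.   ] units [-0.05  0.01  3.09] turn -0.009 w 0.08710227791569773 F [-0.9  0.8 -0.6]
```

View pics/crop1.png

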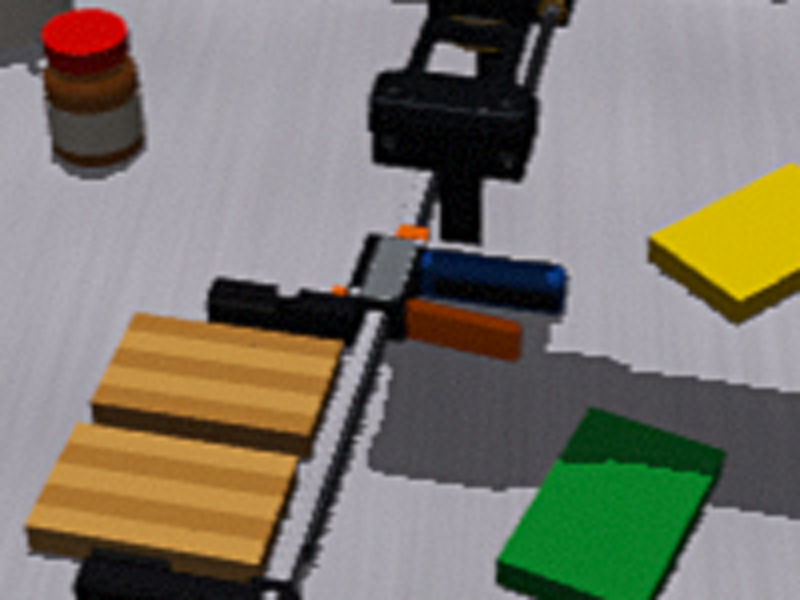

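The side crop shows the near fingertip at about (460,240), hanging above the trigger and in line with it. The grip and trigger are untouched. I descend to just above 28 mm and check the fingertip projection.

```bash
python3 -m crank '[[[0,0,0.7],0],[[0,0,0.7],0],[[0,0,0.6],0],[[0,0,0],0]]'
python3 - <<'E'
from h import *
togo((.513,-.024,.005),81.5)
cv2.imwrite("pics/side2.png",vision.camera("side")[:,:,::-1])
m=vision.camera_model("side");T=m["camera_from_world"];f=240/np.tan(np.radians(m["vertical_fov"]/2))
for p in((.519,.0257,.098),(.5198,.0195,.038),(.5065,-.0675,.038)):
    c=T[:3,:3]@p+T[:3,3]; print(f*c[0]/c[2]+m["cx"],f*c[1]/c[2]+m["cy"])
cv2.imwrite("pics/crop2.png",cv2.resize(cv2.imread("pics/side2.png")[170:320,220:420],(800,600),interpolation=cv2.INTER_CUBIC))
E
```

```text
time: 3.7
ee_pos: [0.513, -0.022, 0.0391]
eef_rot: [0.073, 0.997, -0.0, -0.001]
ft_force: [-0.6, 0.1, 0.9]
width: 0.0871
grip_force: 0.0
t 3.7 pos [ 0.513  -0.022   0.0391] yaw y 81.62 z [-0.001  0.    -1.   ] units [-0.01 -0.07  1.14] turn 0.015 w 0.08706665625414603 F [-0.6  0.1  0.9]
334.7412661490359 229.51366422658668
334.0881117595791 249.51204557632377
341.6016535620249 225.09504334955847
```

View pics/crop2.png

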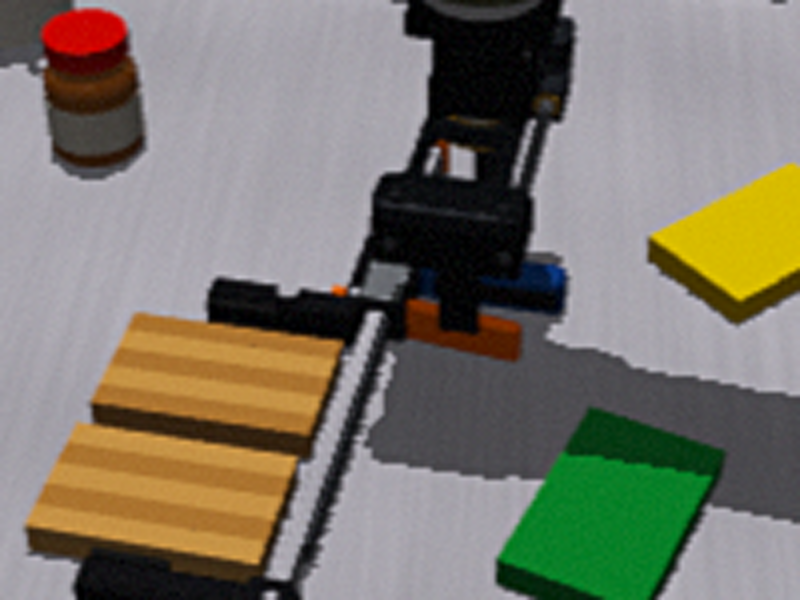

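The finger hangs just outside the trigger, at about (460,325), mid-face. Next I descend to about 5 mm and take the first stroke.

```bash
python3 -m crank '[[[0,0,0.6],0],[[0,0,0.5],0],[[0,0,0],0]]'; python3 -m crank '[[[0,0,0],0],[[0,0,0],0],[[0,0,0],0],[[0,0,0],0]]' 0 20;  python3 -m crank '[[[0,0,0],0],[[0,0,0],0],[[0,0,0],0],[[0,0,0],0]]'
```

```text
time: 4.12
ee_pos: [0.5123, -0.0228, 0.0051]
eef_rot: [0.074, 0.997, -0.0, -0.001]
ft_force: [0.1, -0.1, 0.1]
width: 0.0873
grip_force: 0.0
time: 4.62
ee_pos: [0.5133, -0.0238, 0.0068]
eef_rot: [0.074, 0.997, -0.0, -0.0]
ft_force: [-2.3, -5.7, 3.0]
width: 0.0551
grip_force: 6.7
time: 5.12
ee_pos: [0.5136, -0.0233, 0.0067]
eef_rot: [0.074, 0.997, -0.0, 0.0]
ft_force: [-1.9, -5.7, 3.6]
width: 0.0359
grip_force: 19.7
```

The first stroke went right home (36 mm). Release and repeat.

```bash
python3 -m crank '[[[0,0,0],0],[[0,0,0],0],[[0,0,0],0],[[0,0,0],0],[[0,0,0],0],[[0,0,0],0],[[0,0,0],0]]' 1 20; python3 -m crank '[[[0,0,0],0],[[0,0,0],0],[[0,0,0],0],[[0,0,0],0],[[0,0,0],0],[[0,0,0],0],[[0,0,0],0],[[0,0,0],0],[[0,0,0],0]]' 0 20; python3 - <<'E'
from h import *
for n,box in(("top",(220,170,380,290)),):
    im=vision.camera(n)
    cv2.imwrite("pics/top3.png",im[:,:,::-1])
    for k in comps(im,*WD,box,200):
        rr=cv2.minAreaRect(k); print(np.array([ray(n,p,.018)[:2] for p in cv2.boxPoints(rr)]).round(4).tolist())
cv2.imwrite("pics/crop3.png",cv2.resize(cv2.imread("pics/top3.png")[170:290,220:380],(800,600),interpolation=cv2.INTER_CUBIC))
E
```

```text
time: 6.0
ee_pos: [0.5131, -0.023, 0.0063]
eef_rot: [0.074, 0.997, -0.0, -0.0]
ft_force: [0.3, 0.0, -0.7]
width: 0.0864
grip_force: 0.0
time: 7.12
ee_pos: [0.5134, -0.0229, 0.0065]
eef_rot: [0.074, 0.997, -0.0, -0.0]
ft_force: [-0.7, -3.4, 0.2]
width: 0.0357
grip_force: 19.4
[[0.5953, 0.0985], [0.716, 0.0819], [0.7046, 0.0054], [0.584, 0.0227]]
[[0.6079, 0.1823], [0.7291, 0.1645], [0.7164, 0.087], [0.5953, 0.1054]]
```

View pics/crop3.png

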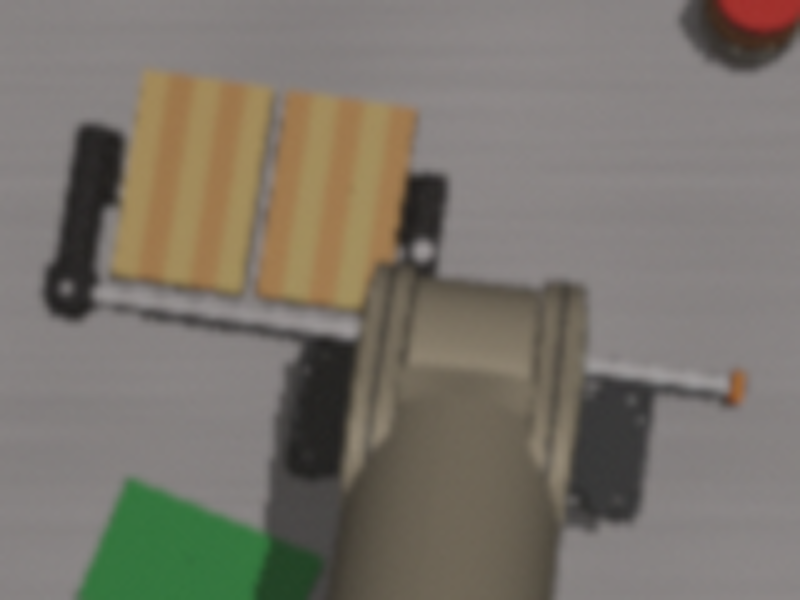

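The jaws have closed by about 24 mm, the split has narrowed to a few millimetres, and the far pad at crop (115,180) is almost on the board. Third stroke.

```bash
python3 -m crank '[[[0,0,0],0],[[0,0,0],0],[[0,0,0],0],[[0,0,0],0],[[0,0,0],0],[[0,0,0],0],[[0,0,0],0]]' 1 20; python3 -m crank '[[[0,0,0],0],[[0,0,0],0],[[0,0,0],0],[[0,0,0],0],[[0,0,0],0],[[0,0,0],0],[[0,0,0],0],[[0,0,0],0],[[0,0,0],0]]' 0 20; python3 - <<'E'
from h import *
for n,box in(("top",(220,170,380,290)),):
    im=vision.camera(n)
    cv2.imwrite("pics/top4.png",im[:,:,::-1])
    for k in comps(im,*WD,box,200):
        rr=cv2.minAreaRect(k); print(np.array([ray(n,p,.018)[:2] for p in cv2.boxPoints(rr)]).round(4).tolist())
E
```

```text
time: 8.05
ee_pos: [0.5134, -0.0228, 0.0065]
eef_rot: [0.074, 0.997, -0.0, -0.0]
ft_force: [-0.3, 0.6, 0.8]
width: 0.0859
grip_force: 0.0
time: 9.18
ee_pos: [0.5134, -0.0228, 0.0065]
eef_rot: [0.074, 0.997, -0.0, -0.0]
ft_force: [-0.7, -1.6, -0.8]
width: 0.0355
grip_force: 19.2
[[0.606, 0.1789], [0.7288, 0.1626], [0.7057, 0.0077], [0.5832, 0.0252]]
```

```bash
python3 -m crank '[[[0,0,0],0],[[0,0,0],0],[[0,0,0],0],[[0,0,0],0],[[0,0,0],0],[[0,0,0],0],[[0,0,0],0]]' 1 20; python3 -m crank '[[[0,0,0],0],[[0,0,0],0],[[0,0,0],0],[[0,0,0],0],[[0,0,0],0],[[0,0,0],0],[[0,0,0],0],[[0,0,0],0],[[0,0,0],0]]' 0 20; python3 - <<'E'
from h import *
for n,box in(("top",(220,170,380,290)),):
    im=vision.camera(n)
    cv2.imwrite("pics/top5.png",im[:,:,::-1])
    for k in comps(im,*WD,box,200):
        rr=cv2.minAreaRect(k); print(np.array([ray(n,p,.018)[:2] for p in cv2.boxPoints(rr)]).round(4).tolist())
a=[cv2.resize(cv2.imread("pics/top5.png")[175:255,220:320],(400,320),interpolation=cv2.INTER_CUBIC)]
cv2.imwrite("pics/side5.png",vision.camera("side")[:,:,::-1])
a.append(cv2.resize(cv2.imread("pics/side5.png")[220:340,220:370],(400,320),interpolation=cv2.INTER_CUBIC)); cv2.imwrite("pics/crop5.png",np.hstack(a))
E
```

```text
time: 10.1
ee_pos: [0.5133, -0.0229, 0.0065]
eef_rot: [0.074, 0.997, -0.0, -0.0]
ft_force: [-0.6, -0.7, 0.3]
width: 0.0865
grip_force: 0.0
time: 11.22
ee_pos: [0.5134, -0.023, 0.0065]
eef_rot: [0.074, 0.997, -0.0, -0.0]
ft_force: [-1.8, -3.9, -0.4]
width: 0.0412
grip_force: 19.0
[[0.6048, 0.1763], [0.7278, 0.1606], [0.7059, 0.0081], [0.5831, 0.0251]]
```

View pics/crop5.png

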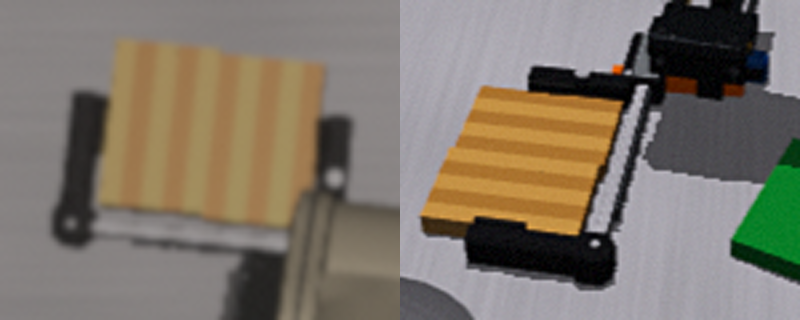

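The fourth stroke stalled at 41 mm (about 0.19 rad) with 19 N grip. The split is closed in both views: the board is one piece with both pads on it, and any step at the split is under a pixel (under 3 mm). I hold still to check that it is steady.

```bash
python3 -m crank '[[[0,0,0],0],[[0,0,0],0],[[0,0,0],0],[[0,0,0],0],[[0,0,0],0],[[0,0,0],0]]' && python3 -c "
from h import *
im=vision.camera('top')
for k in comps(im,*WD,(220,170,380,290),200): print(np.array([ray('top',p,.018)[:2] for p in cv2.boxPoints(cv2.minAreaRect(k))]).round(4).tolist())
s=sensors.read_state(); print(s['width'],s['grip_force'])
if s['grip_force']>16 and .038<s['width']<.052: print(r.close_job())"
```

```text
time: 12.08
ee_pos: [0.5134, -0.0229, 0.0065]
eef_rot: [0.074, 0.997, -0.0, -0.0]
ft_force: [-1.5, -4.6, -0.4]
width: 0.041
grip_force: 19.0
[[0.6053, 0.1765], [0.728, 0.1603], [0.7053, 0.0078], [0.5828, 0.0253]]
0.0406760514648048 19.022164151233483
the job is handed in; nothing more can be done
None
```

I handed the job in at about 12 s, after four trigger strokes: the split looks closed in both camera views, and the fingers still hold the trigger at about 0.19 rad with about 19 N, which should press the board with roughly 25 N (pad force not measured directly).

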